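Set a roller mark up and load the run-out sensor arm

TASK

Set up the run-out check: turn the white roller between its centres, by the spokes on its shaft, until its black line faces straight up under the sensor arm, and let go of it. Then hang the larger of the two weights in the fork at the end of the sprung arm, lower it slowly and keep hold of it until the arm has sunk and settled, and only then release it, so that it stays hanging with the arm down. Leave the line facing up and do not disturb the other things.

Things in the scene. Friction and masses are not known exactly. Their poses are not given: they have to be found in the camera images.
- rig: Grey base plate 120x330x16 mm, fixed to bench; origin on the bench. x away from the robot, y left along the roller axis (110 mm up), z up. White uprights at y -120, +130 mm, 135 tall. The sprung arm, 48 mm wide, runs from a post at y +170 along -y straight above the roller, underside 250 mm up: no room for a vertical gripper over the spokes; reach in from the robot's side leaning 30-45 deg.
- hub (a point): Fixed point on the roller axis in the plane of the spokes (rig x 0, y -45, z 110 mm); axes as rig. Six radial steel spokes, 9 mm thick, 60 deg apart, on a hub of 15 mm radius; their ends are 57 mm from the axis. One spoke points the same way as the black line. Free along the axis beside the spokes: 55 mm each side (20 mm shaft there).
- roller_mark (a point): Middle of the black line (5 x 70 mm, along the axis) on the surface of the white roller (60 mm diameter, rig y +18 to +94 mm). Its z axis points radially outwards through the line; it turns with the roller.
- roller (a joint): Turn of roller, shaft and spokes together, rad: 0 = line straight up, positive = line leaning away from the robot (about rig +y). Starts at 0.6 to 1.5. Turns stiffly (0.08 N m), stays where it is left, can go right round.
- beam (a joint): Sinking of the sprung arm, rad: 0 = parked up on its stop with the free end pitched 0.08 rad upwards; grows as the end sinks, stop at 0.3. 370 mm from pivot to fork. Starts to sink at about 1 N on the fork, then about 34 N per metre; the large weight sinks the fork 48 to 77 mm. Damped.
- fork (a point): Middle of the fork at the arm's end, at the prongs' top face, 280 mm up when parked; moves with the arm. x as rig x. Two prongs 8x8 mm along x leave a slot 18 mm wide, open to -x (robot side), closed at x +18 mm. Lips 5 mm high at both prong ends (x -26 to -21, +21 to +26 mm): the flange passes over the front lips and sits between them. The arm (top 5 mm above the prongs) begins at y +27 mm.
- weight_large_mid (a point): Half-way up (61 mm) the larger weight, 0.27-0.37 kg, standing; z along its axis. From below: steel body 42 mm diameter, 34 tall; stem 8 diameter, 34 long; flange 34 diameter, 6 thick, underside 7 mm above this point; black handle 16 diameter, 48 long, top at 122 mm. Hung: stem in the slot, flange on the prongs. Grasp the upper half of the handle, fingertips clear of the flange.
- weight_small_mid (a point): Half-way up (50 mm) the smaller weight, same form: body 26 mm diameter and 24 mm tall, 100 mm tall in all, 0.1 kg. Leave it alone. The two weights stand right of the rig and may be swapped.
- carton: White medicine carton with a yellow band, 60 x 110 x 45 mm, origin under its middle. Leave it alone.
- jar: Amber jar with white cap, 60 mm diameter, 100 mm tall, origin under its middle. Leave it alone.
- spanner: Spanner, 160 mm long, lying flat. Leave it alone.
Things that resemble listed ones, but are neither listed nor needed, are in the scene too. What is shaped like the part that bears weight_large_mid but purple is not meant.

How it is judged (in metres and radians):
On the way, in this order (a step that is already met when the one before it is completed fails the run):
1. the line faces up, the roller is at rest and let go (angle between roller_mark's own z axis and vertical below 0.16 rad and velocity of joint roller between -0.05 and 0.05 rad/s and contact force between roller and the fingers below 0.05 N), for 0.3 s.
2. the large weight's flange sits in the fork and the arm has sunk and settled while the fingers still hold the weight (horizontal distance between weight_large_mid and fork below 0.022 m and z of weight_large_mid in the frame of fork between -0.016 and 0.002 m and value of joint beam above 0.1 rad and angle between weight_large_mid's own z axis and vertical below 0.35 rad and velocity of joint beam between -0.06 and 0.06 rad/s and contact force between weight_large and the fingers above 0.3 N), for 0.2 s.
At the end, for the whole second after the job is handed in: the line on the roller faces up within 9 degrees, the large weight hangs by its flange in the fork (its axis within 22 mm of the fork's middle, tilted less than 20 degrees), the arm is down by more than 0.1 rad, and all is released and at rest (angle between roller_mark's own z axis and vertical below 0.16 rad and velocity of joint roller between -0.05 and 0.05 rad/s and velocity of joint beam between -0.06 and 0.06 rad/s and horizontal distance between weight_large_mid and fork below 0.022 m and z of weight_large_mid in the frame of fork between -0.016 and 0.002 m and value of joint beam above 0.1 rad and angle between weight_large_mid's own z axis and vertical below 0.35 rad and linear speed of weight_large below 0.04 m/s); the robot touches nothing.
It fails at once if the arm is let drop or spring back (faster than 0.7 rad/s, about 0.26 m/s at the fork) (velocity of joint beam above 0.7 rad/s or velocity of joint beam below -0.7 rad/s).
It fails at once if a bystander is moved more than 20 mm (distance of any of weight_small_mid, carton, jar, spanner from where it was at the start of the episode above 0.02 m).
It also fails if it takes over 67 s, if anything falls off the work surface, if the arm or the gripper's body presses on something with over 40 N, if the wrist force passes 120 N, or if a joint passes its speed limit or range.

ROBOT

A 6-joint arm with a two-finger parallel gripper is mounted at the origin on the work surface. World frame = base frame: x ahead of the robot, y to its left, z up, the work surface at z = 0. Lengths are in mm, angles in rad, forces in N, time in s.
With the tool pointing down it reaches from about 350 to 875 mm from the base axis. Payload 15.5 kg.
Tool frame: the origin (TCP) lies between the finger pads; the fingertips stand 8 mm ahead of it and the grasp point (between the pads) lies 11 mm behind it (robot.tcp_to_tips is the distance from the TCP to the fingertips, in mm); z points along the fingers, y is the line along which they close (so a half turn about z gives the same grasp; the last joint's range is limited). The gripper opens to 85 mm and grips with 20 to 120 N. Pads are 22 mm wide; open, the fingers measure 114 mm over their backs; the gripper's body (76 mm by 85 mm) begins 54 mm behind the grasp point. The pads swing forward as they close: fully open they stand 13 mm farther back than shut.
Start: joints at [-1.319, 0.494, 1.345, -0, 1.302, -0.096], TCP at [213.02, -587.579, 239.277] pointing down, gripper open.
Joint ranges: [-2.91, 2.91], [-0.82, 2.16], [0.22, 2.67], [-1.22, 4.37], [0.12, 2.79], [-3.08, 3.08]. Speed limits (rad/s): [1.89, 1.89, 2.57, 3.01, 3.01, 3.01].

INTERFACE

Orientations are given as a unit quaternion [w, x, y, z].
In Python, from station import state, viewer, order, robot gives the robot as it stands.
- The arm moves only by the tool step_arm, never from a script. Its argument "moves" is a list of rows, each a list of 7 numbers: the shift along the tool's x, y, z in cm, then the turn, a rotation vector about the tool's x, y, z in rad, then the gripper's target within -1 to 1 (shut at 1, half-way at 0, fully open at -1). A call has 1 to 8 rows; each row shifts and turns the commanded pose from where the row before left it, along the tool's axes as they then stand; what a row does not reach is not made up. A row lasts 1/12 s, in which the tool goes at most 41.7 mm and 7.16 degrees, less where a joint would pass 70% of its speed; a pose out of reach is approached as far as the arm can. A call is refused whole if a number of a shift passes 4.17 or a number of a turn 0.125, either way. A call with a gripper value outside its range is refused whole. The fingers move at their own pace and stop on an object; "newtons" is the grip in N (left out, the last holds). Time passes only in rows, so rows that do not move let the fingers close. It gives the time, the measured TCP pose, the force, the opening and the grip force at its end, in the units of the state.
- state(): the state, without advancing time (a new reading comes with each control period).
- viewer.get_image(name): name is "scene" or "top"; returns a dict with "pixels" (420x560x3 uint8, red, green, blue), "vfov" (degrees; the focal length in pixels is half the picture's height over the tangent of half this angle, whatever the lens; pixels are square), "cx", "cy" (the principal point, pixels), "D" ([k1, k2, p1, p2, k3] as OpenCV has them; the pictures are not rectified), "origin" and "attitude" of the camera in the world. Camera axes: x right, y down, z forward; pixel columns grow to the right and rows downward; lengths in mm; the calibration is good to about 2 mm. A picture is of the moment at which its call begins. There is no depth.
- order.finish_job(): hands the job in; it is judged then, once.
The state is a dict: "clock": time; "qpos": joint angles; "dq": joint speeds; "joint_torque": joint torques, N m; "tool_pos": TCP position; "orientation": TCP orientation; "ft_force": force on the tool from outside, world axes, zero at the start; "ft_torque": the same for the moment, N m; "gripper_width": opening from 0.0 (shut) to 1.0 (fully open); "finger_force": force on a finger pad.
Only numpy, scipy, OpenCV 4.12 (cv2) and the standard library are available. Lean on these libraries where they do the work, as an engineer would, in place of code of your own. Each camera call takes 0.05 s, during which the arm holds its last target. There are 200 camera calls.

## Working session

There is one attempt and no reset: what is moved stays moved. The work goes in short steps, Python scripts to look and compute and a tool call to move; the robot and the scene stay as the last step left them, time stands still between calls to the robot, and variables do not carry over. Pictures are saved under pics/ and viewed, at most 10 in all, crops included, and the job is handed in when it is done.

Besides the shell and the picture viewer there is one more tool, called after "Call:" by a JSON object that holds its "method" and its "body". step_arm: Moves the arm, as the interface text tells. Its arguments: {"type":"object","properties":{"moves":{"type":"array"},"newtons":{"type":"number"}},"required":["moves"]}

```bash
mkdir -p pics
cat > h.py <<'E'
import numpy as np, cv2
from station import state, viewer, order, robot
from scipy.spatial.transform import Rotation as R
def q2R(q): return R.from_quat([q[1],q[2],q[3],q[0]]).as_matrix()
def cam(n):
    d=viewer.get_image(n); h=d["pixels"].shape[0]; f=h/2/np.tan(np.radians(d["vfov"])/2)
    K=np.array([[f,0,d["cx"]],[0,f,d["cy"]],[0,0,1.]])
    a=np.array(d["attitude"],float); Rm=q2R(a) if a.size==4 else a.reshape(3,3)
    return dict(im=d["pixels"],K=K,D=np.array(d["D"],float),o=np.array(d["origin"],float),R=Rm)
def ray(c,p):
    u=cv2.undistortPoints(np.array([[p]],float),c["K"],c["D"])[0,0]
    return c["R"]@np.array([u[0],u[1],1.])
def onz(c,p,z):
    r=ray(c,p); return c["o"]+r*(z-c["o"][2])/r[2]
def proj(c,P):
    X=(np.array(P,float).reshape(-1,3)-c["o"])@c["R"]
    return cv2.projectPoints(X,np.zeros(3),np.zeros(3),c["K"],c["D"])[0][:,0]
def tri(c1,p1,c2,p2):
    A=np.stack([ray(c1,p1),-ray(c2,p2)],1); s=np.linalg.lstsq(A,c2["o"]-c1["o"],rcond=None)[0]
    a=c1["o"]+s[0]*A[:,0]; b=c2["o"]-s[1]*A[:,1]
    return (a+b)/2,np.linalg.norm(a-b)
def save(c,name,box=None,k=1):
    im=c["im"][:,:,::-1]
    if box: im=im[box[1]:box[3],box[0]:box[2]]
    cv2.imwrite("pics/"+name,cv2.resize(im,None,fx=k,fy=k,interpolation=cv2.INTER_CUBIC))
E
python3 - <<'E'
from h import *
import pickle
a=cam("scene");b=cam("top");pickle.dump((a,b),open("c0.pkl","wb"))
save(a,"s0.png",k=1.4);save(b,"t0.png",k=1.4)
for c in(a,b):print(c["o"],c["R"].round(3).tolist(),c["K"][0,0],c["D"])
print(state())
E
```

```text
[1247.98859775 -404.86219646 1075.12257912] [[0.532, 0.619, -0.577], [0.846, -0.377, 0.377], [0.016, -0.689, -0.725]] 495.07033600864565 [-0.03129801  0.          0.          0.          0.        ]
[ 398.23898377   60.11141813 1703.63569238] [[0.003, -0.997, 0.072], [-1.0, -0.002, 0.009], [-0.009, -0.072, -0.997]] 525.5105688092304 [-0.08730355  0.          0.          0.          0.        ]
{'clock': 0.1, 'qpos': array([-1.31851538e+00,  4.94120224e-01,  1.34603747e+00, -6.13483107e-06,
        1.30253146e+00, -9.55197278e-02]), 'dq': array([ 1.97505027e-04, -3.21412444e-03, -1.70329980e-03, -7.02183409e-06,
       -1.03735639e-03, -9.06434913e-04]), 'joint_torque': array([-1.30681947e-03, -8.83592105e+01, -3.84562433e+01, -4.26892266e-04,
        5.15018401e-03, -9.63066640e-06]), 'tool_pos': array([ 212.93152459, -587.28123302,  238.77113985]), 'orientation': array([-5.46336183e-04,  9.84917115e-01,  1.73025943e-01, -4.58764347e-05]), 'ft_force': array([ 0.53580005,  0.2064424 , -0.15523291]), 'ft_torque': array([-0.00806476, -0.01722891, -0.00605002]), 'finger_force': 0.0, 'gripper_width': 0.9992776549425194}
```

View pics/s0.png

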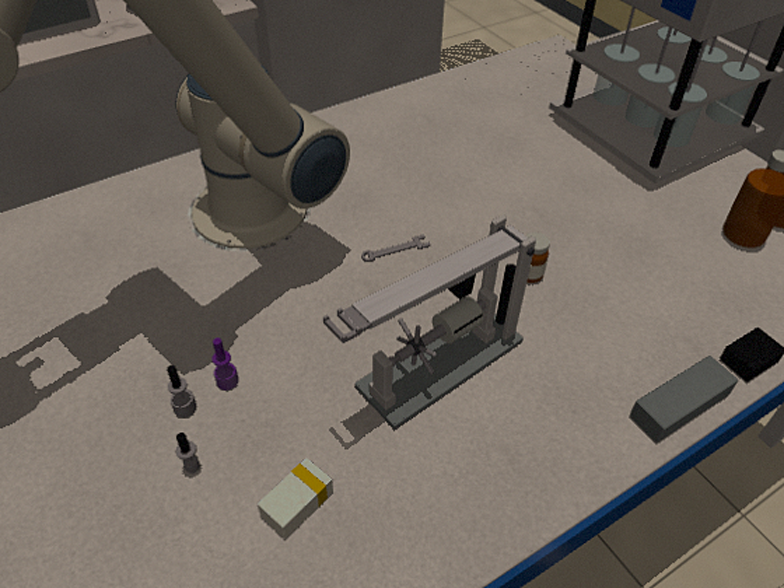

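View pics/t0.png

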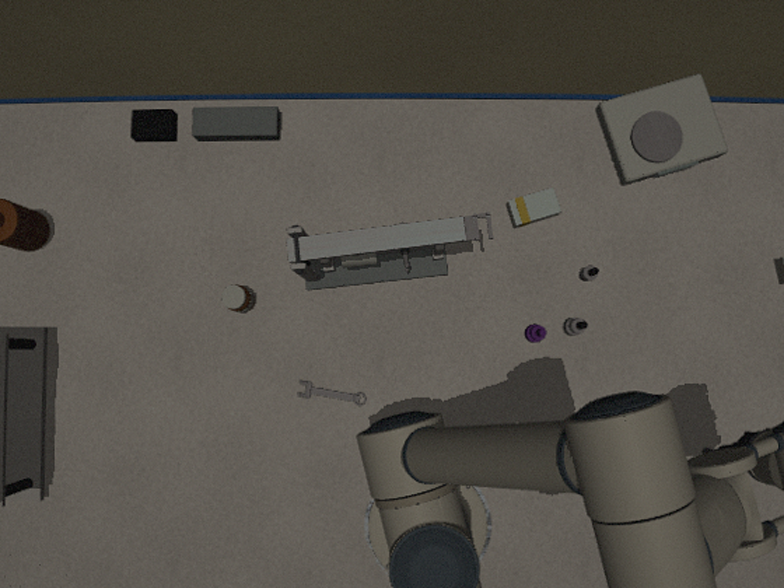

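The scene picture (784 px wide) shows the rig, with its fork at (343,322) and spokes at (416,343). There are three weight-like things: a purple one at (224,368), which is a decoy, a steel one at (180,392) and a smaller steel one at (188,455). In the top picture the same weights are at (535,333), (575,326) and (589,272). I take the steel one at (180,392) as the large weight, and I'll check that in the crops.

Run:
```python
from h import *
import pickle
a,b=pickle.load(open("c0.pkl","rb"))
def crop(c,box,k): 
    im=c["im"][box[1]:box[3],box[0]:box[2],::-1]; return cv2.resize(im,None,fx=k,fy=k,interpolation=cv2.INTER_CUBIC)
cv2.imwrite("pics/rig.png",cv2.convertScaleAbs(crop(a,(225,150,385,310),3.75-.0),alpha=1.5))
w=crop(a,(105,230,185,345),5); t=crop(b,(360,140,440,255),5)
cv2.imwrite("pics/w.png",cv2.convertScaleAbs(np.hstack([w,t])[:,:800],alpha=1.5))
```

```text
(no output)
```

View pics/rig.png

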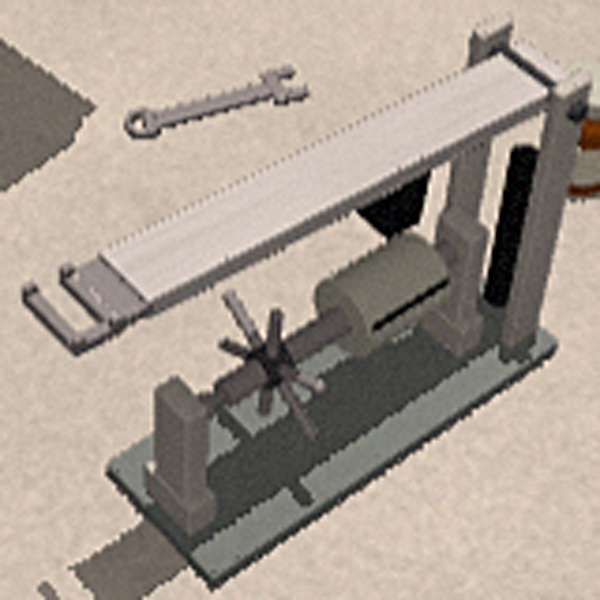

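View pics/w.png

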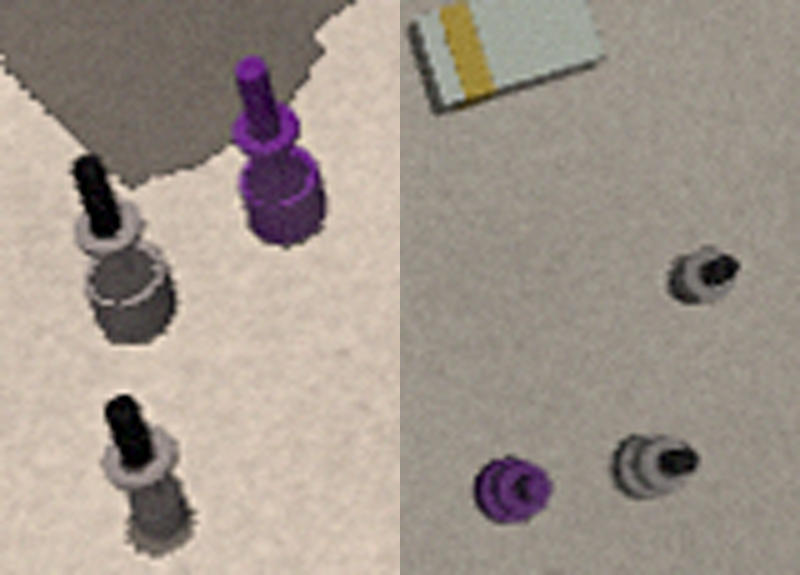

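The rig crop shows the plate corners at (110,468), (213,578) and (555,342), and the black line from (375,328) to (448,282) on the far side of the roller. The weights crop confirms the choice: the black-handled steel weight with the wide body at (130,300) is the large one, the narrow one at (160,510) is the small one, and the purple one is the decoy.

Run:
```python
from h import *
import pickle
from scipy.optimize import least_squares
a,b=pickle.load(open("c0.pkl","rb"))
cr=lambda u,v:np.array([225+u/3.75,150+v/3.75])
W=lambda p,P:np.array(P)@np.array([[np.cos(p[2]),np.sin(p[2]),0],[-np.sin(p[2]),np.cos(p[2]),0],[0,0,1]])+[p[0],p[1],0]
Pa=[[-60,-165,16],[60,-165,16],[60,165,16]];Ua=np.array([cr(108,466),cr(213,575),cr(557,340)])
Pb=[[-60,165,16],[-60,-165,16]];Ub=np.array([[306,289],[447,275]])/1.4
f=lambda p:np.r_[(proj(a,W(p,Pa))-Ua).ravel(),(proj(b,W(p,Pb))-Ub).ravel()]
s=least_squares(f,[600,50,0],x_scale=[100,100,.1]);p=s.x;print(p,f(p).round(1))
L=np.array([cr(375,328),cr(448,282)])
g=lambda t:(proj(a,W(p,[[30*np.sin(t[0]),21,110+30*np.cos(t[0])],[30*np.sin(t[0]),91,110+30*np.cos(t[0])]]))-L).ravel()
t=least_squares(g,[1.]);print("theta",t.x,g(t.x))
th=t.x[0]
sp=[[57*np.sin(th+k*np.pi/3),-45,110+57*np.cos(th+k*np.pi/3)] for k in range(6)]
u=(proj(a,W(p,sp))-[225,150])*3.75;print("spokes",u.round().tolist())
hub=W(p,[[0,-45,110]])[0];fork=W(p,[[0,-200,280]])[0];print("hub",hub,"fork?",fork)
# fork prong tips by triangulation guess
cw=lambda u,v:np.array([105+u/5,230+v/5]);ct=lambda u,v:np.array([360+(u-400)/5,140+v/5])
print("large top",tri(a,cw(88,160),b,ct(683,459)),onz(a,cw(88,160),122),onz(b,ct(683,459),122))
print("large flange",tri(a,cw(110,228),b,ct(668,464)),onz(a,cw(110,226),74),onz(b,ct(670,464),74))
print("fork arm end y: pivot y170-370=-200; tip px", proj(a,W(p,[[-26,-213,285],[26,-213,285],[-26,-187,285],[0,-200,280]]))*3.75-np.array([225,150])*3.75)
print("small",onz(a,cw(120,403),100),onz(b,ct(722,268),100));
```

```text
[6.16855195e+02 1.26724991e+02 1.15301671e-01] [-0.8 -1.4  0.1  0.6  0.7 -0.1 -0.2  0.4  0.6 -1.1]
theta [2.97345137] [-0.47681716  0.8508302  -0.59030416  0.66729177]
spokes [[304.0, 405.0], [255.0, 340.0], [249.0, 278.0], [294.0, 282.0], [347.0, 351.0], [350.0, 413.0]]
hub [622.03228124  82.02378515 110.        ] fork? [639.86446734 -71.94703397 280.        ]
large top (array([ 455.16158206, -329.74745028,  123.14265078]), np.float64(0.43005355433394793)) [ 454.09799694 -329.85066675  122.        ] [ 455.27477228 -329.8210999   122.        ]
large flange (array([ 454.5386088 , -332.15410156,   68.65302876]), np.float64(2.753545013108902)) [ 458.31735434 -330.88835558   74.        ] [ 453.88605808 -333.4490956    74.        ]
fork arm end y: pivot y170-370=-200; tip px [[ 62.08648814 263.56929705]
 [116.99122924 318.75753734]
 [ 98.81018942 242.83186188]
 [107.92336132 285.90780182]]
small [ 573.97013037 -363.37356363  100.        ] [ 573.75247862 -361.33163062  100.        ]
```

Run:
```python
from h import *
import pickle
from scipy.optimize import least_squares
a,b=pickle.load(open("c0.pkl","rb"))
cr=lambda u,v:np.array([225+u/3.75,150+v/3.75])
W=lambda p,P:np.array(P)@np.array([[np.cos(p[2]),np.sin(p[2]),0],[-np.sin(p[2]),np.cos(p[2]),0],[0,0,1]])+[p[0],p[1],0]
Pa=[[-60,-165,16],[60,-165,16],[60,165,16]];Ua=np.array([cr(108,466),cr(213,578),cr(557,342)])
Pb=[[-60,165,16],[-60,-165,16]];Ub=np.array([[306,289],[447,275]])/1.4
S=np.array([cr(*q) for q in [(230,295),(275,315),(322,384),(311,434),(262,410),(224,343)]])
L=np.array([cr(375,328),cr(448,282)])
def f(q,t0):
    p=q[:3];t=q[3]
    sp=np.array([[57*np.sin(t+k*np.pi/3),-45,110+57*np.cos(t+k*np.pi/3)] for k in range(6)])
    u=proj(a,W(p,sp)); d=np.linalg.norm(u[:,None]-S[None],axis=2)
    i=d.argmin(1)
    ln=[[30*np.sin(t),21,110+30*np.cos(t)],[30*np.sin(t),91,110+30*np.cos(t)]]
    return np.r_[(proj(a,W(p,Pa))-Ua).ravel(),(proj(b,W(p,Pb))-Ub).ravel(),(u-S[i]).ravel(),(proj(a,W(p,ln))-L).ravel()]
for t0 in (.6,.9,1.2,1.5):
    s=least_squares(f,[617,127,.115,t0],args=(t0,),x_scale=[100,100,.1,.3]);print(s.cost,s.x)
    if t0==.6 or s.cost<best[0]: best=(s.cost,s.x)
q=best[1];p=q[:3];print(f(q,0).round(1));np.save("rig.npy",q)
print("hub",W(p,[[0,-45,110]])[0])
# fork: prong tip tops -x: outer prong lip; fit y,z
F=np.array([cr(30,290),cr(68,268),cr(75,345)])
G=lambda v:np.r_[(proj(a,W(p,[[-23,v[0]-13,v[1]+5],[-23,v[0]+13,v[1]+5],[23,v[0]-13,v[1]+5]]))-F).ravel()]
s=least_squares(G,[-210,280]);print("fork y,z",s.x,G(s.x).round(1),W(p,[[0,s.x[0],s.x[1]]]))
im=cv2.resize(b["im"][130:210,190:370,::-1],None,fx=4.4,fy=4.4,interpolation=cv2.INTER_CUBIC);cv2.imwrite("pics/tr.png",cv2.convertScaleAbs(im,alpha=1.5))
print((proj(b,W(p,[[-26,s.x[0]-17,285],[0,s.x[0],280],[-60,-165,16],[-60,165,16],[-57,-45,110]]))-[190,130])*4.4)
```

```text
119.78132338784413 [6.18619545e+02 1.10396114e+02 1.07290522e-01 1.11574400e+00]
119.78132339301595 [6.18619557e+02 1.10396109e+02 1.07290473e-01 1.11574186e+00]
119.78132338838671 [6.18619540e+02 1.10396115e+02 1.07290540e-01 1.11574502e+00]
119.7813233878212 [6.18619543e+02 1.10396115e+02 1.07290535e-01 1.11574440e+00]
[-6.1  1.3 -5.6  3.1 -3.2  2.5  4.6 -0.5  5.6 -1.2  2.9 -0.7  3.3 -0.9
  2.8 -1.3  1.8 -2.5  1.8 -3.3  3.4 -2.8  1.9 -1.6  2.7 -2.1]
hub [623.4383595   65.65486958 110.        ]
fork y,z [-207.68785058  273.87639423] [-0.2  0.4 -0.3  0.6  0.5 -1. ] [[640.85975738 -96.09750791 273.87639423]]
[[713.67000419 177.13600106]
 [680.76954468 140.01164419]
 [593.29167937 287.05096153]
 [146.06548069 334.10010384]
 [430.24497088 286.58702181]]
```

View pics/tr.png

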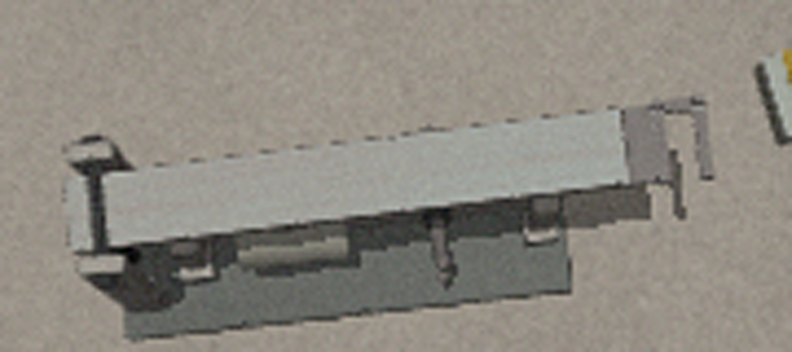

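The top crop shows the outer prong tip at (712,178); the piece at (681,217) is its shadow. The residuals show that the plate is not centred on the rig origin in y, so I'll free that offset.

Run:
```python
from h import *
import pickle
from scipy.optimize import least_squares
a,b=pickle.load(open("c0.pkl","rb"))
cr=lambda u,v:np.array([225+u/3.75,150+v/3.75])
ctr=lambda u,v:np.array([190+u/4.4,130+v/4.4])
W=lambda p,P:np.array(P)@np.array([[np.cos(p[2]),np.sin(p[2]),0],[-np.sin(p[2]),np.cos(p[2]),0],[0,0,1]])+[p[0],p[1],0]
Ua=np.array([cr(108,466),cr(213,578),cr(557,342)])
Ub=np.array([ctr(126,338),ctr(571,291)])
S=np.array([cr(*q) for q in [(230,295),(275,315),(322,384),(311,434),(262,410),(224,343)]])
L=np.array([cr(375,328),cr(448,282)])
F=np.array([cr(30,290),cr(68,268),cr(75,345)])
def f(q):
    p=q[:3];t=q[3];c=q[4];y,z=q[5:7]
    sp=np.array([[57*np.sin(t+k*np.pi/3),-45,110+57*np.cos(t+k*np.pi/3)] for k in range(6)])
    u=proj(a,W(p,sp)); d=np.linalg.norm(u[:,None]-S[None],axis=2); i=d.argmin(1)
    ln=[[30*np.sin(t),21,110+30*np.cos(t)],[30*np.sin(t),91,110+30*np.cos(t)]]
    return np.r_[(proj(a,W(p,[[-60,c-165,16],[60,c-165,16],[60,c+165,16]]))-Ua).ravel(),(proj(b,W(p,[[-60,c+165,16],[-60,c-165,16]]))-Ub).ravel(),(u-S[i]).ravel(),(proj(a,W(p,ln))-L).ravel(),
     (proj(a,W(p,[[-23,y-13,z+5],[-23,y+13,z+5],[23,y-13,z+5]]))-F).ravel(), (proj(b,W(p,[[-26,y-17,z+5]]))-ctr(713,178)).ravel()]
best=None
for t0 in (.6,.8,1.,1.2,1.4):
    s=least_squares(f,[617,110,.1,t0,20,-200,280],x_scale=[100,100,.1,.3,10,10,10])
    if best is None or s.cost<best.cost: best=s
    print(s.cost,s.x.round(3))
q=best.x;p=q[:3];print(f(q).round(1));np.save("rig.npy",q)
print("hub",W(p,[[0,-45,110]])[0],"fork",W(p,[[0,q[5],q[6]]])[0])
```

```text
7.999870983336441 [ 6.20173e+02  1.01453e+02  1.11000e-01  1.10500e+00  2.46400e+01
 -1.99271e+02  2.75519e+02]
7.999870983347412 [ 6.20173e+02  1.01453e+02  1.11000e-01  1.10500e+00  2.46400e+01
 -1.99271e+02  2.75519e+02]
7.999870983319285 [ 6.20173e+02  1.01453e+02  1.11000e-01  1.10500e+00  2.46400e+01
 -1.99271e+02  2.75519e+02]
7.999870983319424 [ 6.20173e+02  1.01453e+02  1.11000e-01  1.10500e+00  2.46400e+01
 -1.99271e+02  2.75519e+02]
7.999870983320948 [ 6.20173e+02  1.01453e+02  1.11000e-01  1.10500e+00  2.46400e+01
 -1.99271e+02  2.75519e+02]
[-1.  -1.4 -0.3  0.   0.8 -0.2 -0.1 -0.3  0.3 -0.7  0.2  1.1  0.9  1.
  0.4  0.7 -0.8 -0.4 -1.  -1.3  0.6 -1.  -0.6  0.1  0.2 -0.5 -0.1  0.4
 -0.3  0.6  0.6 -1.   0.2 -0.5]
hub [625.1647221   56.73036527 110.        ] fork [642.2764436  -96.58891055 275.5191592 ]
```

The joint fit has residuals of about 1 px. It puts the plate at y +25, the fork at rig y −199, and the roller at about 1.105 rad. I'll push the spoke at −57° down with closed fingers, coming in with a 40° lean.

```bash
cat >> h.py <<'E'
rig=np.load("rig.npy"); yaw=rig[2]
Rz=R.from_euler("z",yaw).as_matrix()
def leanR(phi):  # tool x~rig x, y=-rig y, z leaning toward rig +x
    z=np.array([np.sin(phi),0,-np.cos(phi)]);y=np.array([0,-1,0]);x=np.cross(y,z)
    return Rz@np.stack([x,y,z],1)
def r2w(P): return Rz@np.array(P,float)+[rig[0],rig[1],0]
def pose():
    s=state(); return np.array(s["tool_pos"]),q2R(s["orientation"]),s
def tcp_for(sig,phi,gap=0,r=52,back=0):
    u=np.array([np.sin(sig),np.cos(sig)]);m=np.array([np.cos(sig),-np.sin(sig)])
    d=np.array([np.sin(phi),-np.cos(phi)]);n=np.array([np.cos(phi),np.sin(phi)])
    t=r*u+(4.5+gap)*m+11*n-(8+back)*d
    return r2w([t[0],-45,110+t[1]])
def rel(p,Rm,tp,tR=None):
    print("shift cm",(Rm.T@(tp-p)/10).round(2), "" if tR is None else ("rot",R.from_matrix(Rm.T@tR).as_rotvec().round(3)))
E
python3 - <<'E'
from h import *
p,Rm,s=pose();phi=np.radians(40);th=rig[3];L=leanR(phi)
s0=th-2*np.pi/3
pre=tcp_for(s0,phi,8,52,70);st=tcp_for(s0,phi,8);print(pre,st,[tcp_for(x,phi).round(1) for x in np.linspace(s0,-2*np.pi/3,5)])
rel(p,Rm,pre+[0,0,40],L)
rel(pre,L,st)
q=st
for x in np.linspace(s0,-2*np.pi/3,9): t=tcp_for(x,phi);rel(q,L,t);q=t
E
```

```text
[547.34139974  48.04462754 215.82230524] [592.05888407  53.03547513 162.19919423] [array([587.7,  52.5, 155.5]), array([580.5,  51.7, 143.1]), array([576.9,  51.3, 129.2]), array([577.2,  51.4, 114.8]), array([581.4,  51.8, 101.1])]
shift cm [ 53.09 -48.33  -1.65] ('rot', array([-0.084,  0.695,  0.227]))
shift cm [-0.  0.  7.] 
shift cm [-0.77 -0.    0.23] 
shift cm [-0.69  0.    0.19] 
shift cm [-0.66 -0.    0.29] 
shift cm [-0.61  0.    0.38] 
shift cm [-0.56 -0.    0.46] 
shift cm [-0.49 -0.    0.53] 
shift cm [-0.41  0.    0.59] 
shift cm [-0.32 -0.    0.64] 
shift cm [-0.23  0.    0.68]
```

Call:
{"method": "step_arm", "body": {"moves": [[2.6, -2.4, 0, 0, 0, 0, 1], [2.6, -2.4, 0, 0, 0, 0, 1], [2.6, -2.4, 0, 0, 0, 0, 1], [2.6, -2.4, 0, 0, 0, 0, 1], [2.6, -2.4, 0, 0, 0, 0, 1], [2.6, -2.4, 0, 0, 0, 0, 1], [2.6, -2.4, 0, 0, 0, 0, 1], [2.6, -2.4, 0, 0, 0, 0, 1]], "newtons": 40}}

```text
clock: 0.77
tool_pos: [343.4, -334.5, 239.1]
orientation: [-0.0, 0.985, 0.173, -0.0]
ft_force: [1.6, 0.1, -0.0]
gripper_width: 0.001
finger_force: 0.0
```

Call:
{"method": "step_arm", "body": {"moves": [[2.6, -2.4, 0, 0, 0, 0, 1], [2.6, -2.4, 0, 0, 0, 0, 1], [2.6, -2.4, 0, 0, 0, 0, 1], [2.6, -2.4, 0, 0, 0, 0, 1], [2.6, -2.4, 0, 0, 0, 0, 1], [2.6, -2.4, 0, 0, 0, 0, 1], [0, 0, 0, -0.01, 0.09, 0.03, 1], [0, 0, 0, -0.01, 0.09, 0.03, 1]]}}

```text
clock: 1.43
tool_pos: [442.8, -144.8, 239.3]
orientation: [-0.006, 0.985, 0.145, 0.092]
ft_force: [0.6, -0.1, 0.2]
gripper_width: -0.003
finger_force: 0.0
```

Call:
{"method": "step_arm", "body": {"moves": [[0, 0, 0, -0.01, 0.09, 0.03, 1], [0, 0, 0, -0.01, 0.09, 0.03, 1], [0, 0, 0, -0.01, 0.09, 0.03, 1], [0, 0, 0, -0.01, 0.09, 0.03, 1], [0, 0, 0, -0.01, 0.09, 0.03, 1], [0, 0, 0, -0.01, 0.07, 0.02, 1], [0, 0, 0, 0, 0, 0, 1]]}}

```text
clock: 2.02
tool_pos: [439.9, -146.0, 238.4]
orientation: [-0.022, 0.941, 0.055, 0.333]
ft_force: [-0.5, -0.1, 0.2]
gripper_width: 0.001
finger_force: 0.0
```

Run:
```python
from h import *
p,Rm,s=pose();phi=np.radians(40);th=rig[3];L=leanR(phi)
s0=th-2*np.pi/3
pre=tcp_for(s0,phi,8,52,70);print(s["clock"],p,s["gripper_width"])
rel(p,Rm,pre,L)
```

```text
2.0167 [ 439.89720718 -146.01471094  238.37166137] 0.0008943033090016789
shift cm [  8.59 -18.     9.96] ('rot', array([-0.008,  0.018,  0.002]))
```

Call:
{"method": "step_arm", "body": {"moves": [[1.43, -3.0, 1.66, 0, 0.003, 0, 1], [1.43, -3.0, 1.66, 0, 0.003, 0, 1], [1.43, -3.0, 1.66, 0, 0.003, 0, 1], [1.43, -3.0, 1.66, 0, 0.003, 0, 1], [1.43, -3.0, 1.66, 0, 0.003, 0, 1], [1.43, -3.0, 1.66, 0, 0.003, 0, 1], [0, 0, 0, 0, 0, 0, 1], [0, 0, 0, 0, 0, 0, 1]]}}

```text
clock: 2.68
tool_pos: [540.3, 33.1, 219.0]
orientation: [-0.023, 0.939, 0.059, 0.339]
ft_force: [0.6, -0.8, -0.1]
gripper_width: 0.003
finger_force: 0.0
```

Run:
```python
from h import *
p,Rm,s=pose();phi=np.radians(40);th=rig[3];L=leanR(phi)
s0=th-2*np.pi/3
rel(p,Rm,tcp_for(s0,phi,8),L)
a=cam("scene");save(a,"s1.png",(225,150,385,310),3.75)
print(proj(a,[p,p+Rm[:,2]*8]).round(1)*3.75-np.array([225,150])*3.75)
```

```text
shift cm [ 0.5  -1.31  7.81] ('rot', array([-0.013,  0.004,  0.01 ]))
[[173.625 184.5  ]
 [178.5   195.375]]
```

View pics/s1.png

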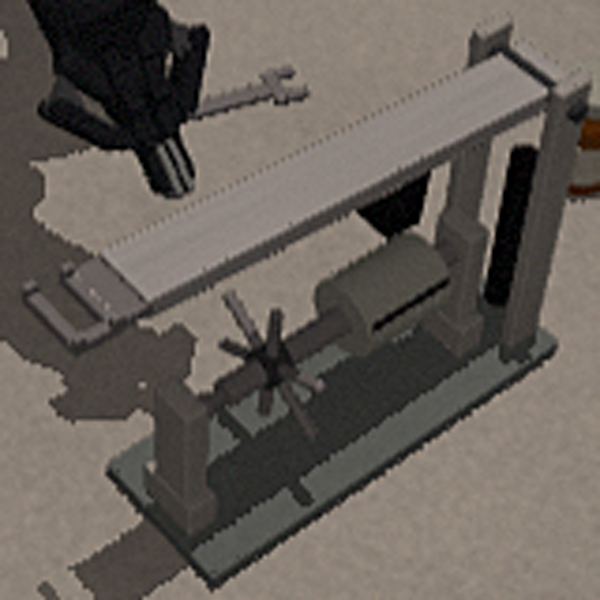

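The fingertips are at (172,195), which matches the predicted (178,195), so the kinematics and calibration agree. Next I go in between the spokes and push along the arc.

Call:
{"method": "step_arm", "body": {"moves": [[0.17, -0.44, 0, -0.004, 0.001, 0.003, 1], [0.17, -0.44, 0, -0.004, 0.001, 0.003, 1], [0.16, -0.43, 0, -0.004, 0.001, 0.003, 1], [0, 0, 2.0, 0, 0, 0, 1], [0, 0, 2.0, 0, 0, 0, 1], [0, 0, 2.0, 0, 0, 0, 1], [0, 0, 1.8, 0, 0, 0, 1], [0, 0, 0, 0, 0, 0, 1]]}}

```text
clock: 3.4
tool_pos: [576.6, 46.4, 182.6]
orientation: [-0.02, 0.938, 0.049, 0.342]
ft_force: [0.1, 0.9, 0.1]
gripper_width: 0.001
finger_force: 0.0
```

Call:
{"method": "step_arm", "body": {"moves": [[-0.38, 0, 0.11, 0, 0, 0, 1], [-0.38, 0, 0.11, 0, 0, 0, 1], [-0.35, 0, 0.1, 0, 0, 0, 1], [-0.34, 0, 0.1, 0, 0, 0, 1], [-0.33, 0, 0.15, 0, 0, 0, 1], [-0.33, 0, 0.15, 0, 0, 0, 1], [-0.3, 0, 0.19, 0, 0, 0, 1], [-0.3, 0, 0.19, 0, 0, 0, 1]]}}

```text
clock: 4.07
tool_pos: [561.5, 45.7, 158.3]
orientation: [-0.02, 0.938, 0.05, 0.342]
ft_force: [0.4, -0.1, -0.3]
gripper_width: -0.0
finger_force: 0.0
```

Run:
```python
from h import *
p,Rm,s=pose();phi=np.radians(40);th=rig[3];L=leanR(phi)
s0=th-2*np.pi/3
print(p)
rel(p,Rm,tcp_for(s0+3/8*(-2*np.pi/3-s0),phi,0),L)
q=p
for x in np.linspace(s0,-2*np.pi/3,9)[4:]: t=tcp_for(x,phi);rel(q,Rm,t);q=t
```

```text
[561.52532033  45.73496034 158.25146171]
shift cm [-0.1  -0.38  2.79] ('rot', array([-0.001, -0.002, -0.005]))
shift cm [-0.66 -0.38  3.25] 
shift cm [-0.49  0.    0.53] 
shift cm [-0.41  0.    0.59] 
shift cm [-0.33  0.    0.64] 
shift cm [-0.23  0.    0.68]
```

Call:
{"method": "step_arm", "body": {"moves": [[0.7, -0.13, 0, 0, 0, 0, 1], [0.7, -0.13, 0, 0, 0, 0, 1], [0.7, -0.12, 0, 0, 0, 0, 1], [0.6, 0, 0, 0, 0, 0, 1], [0, 0, 0.7, 0, 0, 0, 1], [0, 0, 0.7, 0, 0, 0, 1], [0, 0, 0.6, 0, 0, 0, 1], [0, 0, 0, 0, 0, 0, 1]]}}

```text
clock: 4.73
tool_pos: [595.0, 53.0, 159.9]
orientation: [-0.02, 0.938, 0.05, 0.342]
ft_force: [0.2, 0.3, 0.1]
gripper_width: -0.004
finger_force: 0.0
```

Run:
```python
from h import *
p,Rm,s=pose();phi=np.radians(40);th=rig[3];L=leanR(phi)
s0=th-2*np.pi/3
print(p,s["qpos"])
rel(p,Rm,tcp_for(s0,phi,8),L)
```

```text
[594.9767768   53.02853117 159.87035527] [-0.07830376  0.45176993  2.08539729  2.18500689  0.14937922 -0.75974219]
shift cm [-0.07 -0.03 -0.36] ('rot', array([-0.   , -0.002, -0.005]))
```

Call:
{"method": "step_arm", "body": {"moves": [[0, 0, -0.1, 0, 0.03, 0, 1], [0, 0, -0.1, 0, 0.03, 0, 1], [0, 0, 0, 0, 0.03, 0, 1], [0, 0, 0, 0, 0.03, 0, 1], [0, 0, 0, 0, 0.03, 0, 1], [0, 0, 0, 0, 0.03, 0, 1], [0, 0, 0, 0, 0, 0, 1], [0, 0, 0, 0, 0, 0, 1]]}}

```text
clock: 5.4
tool_pos: [592.8, 54.7, 160.7]
orientation: [-0.027, 0.906, 0.048, 0.42]
ft_force: [0.5, 0.6, -0.1]
gripper_width: 0.001
finger_force: 0.0
```

Run:
```python
from h import *
p,Rm,s=pose();phi=np.radians(50);th=rig[3];L=leanR(phi)
s0=th-2*np.pi/3
print(p,s["qpos"])
rel(p,Rm,tcp_for(s0,phi,6),L)
q=tcp_for(s0,phi,6)
for x in np.linspace(s0,-2*np.pi/3,9): t=tcp_for(x,phi);rel(q,L,t);q=t
```

```text
[592.79804433  54.69193818 160.74518172] [-0.0991176   0.52819667  2.21754761  2.78584062  0.48835119 -1.38458552]
shift cm [-0.27  0.16 -0.34] ('rot', array([-0.004,  0.003, -0.006]))
shift cm [-0.6  -0.    0.07] 
shift cm [-0.72 -0.    0.07] 
shift cm [-0.7   0.    0.17] 
shift cm [-0.67 -0.    0.26] 
shift cm [-0.63  0.    0.35] 
shift cm [-0.57 -0.    0.44] 
shift cm [-0.51  0.    0.51] 
shift cm [-0.43  0.    0.58] 
shift cm [-0.35 -0.    0.63]
```

Call:
{"method": "step_arm", "body": {"moves": [[-0.27, 0.16, -0.34, 0, 0, 0, 1], [-0.3, 0, 0.03, 0, 0, 0, 1], [-0.3, 0, 0.03, 0, 0, 0, 1], [-0.36, 0, 0.04, 0, 0, 0, 1], [-0.36, 0, 0.04, 0, 0, 0, 1], [-0.35, 0, 0.08, 0, 0, 0, 1], [-0.35, 0, 0.08, 0, 0, 0, 1], [0, 0, 0, 0, 0, 0, 1]]}}

```text
clock: 6.07
tool_pos: [577.8, 51.4, 142.4]
orientation: [-0.025, 0.906, 0.049, 0.42]
ft_force: [-0.8, -0.2, 1.2]
gripper_width: 0.007
finger_force: 0.6
```

Call:
{"method": "step_arm", "body": {"moves": [[-0.33, 0, 0.13, 0, 0, 0, 1], [-0.33, 0, 0.13, 0, 0, 0, 1], [-0.31, 0, 0.17, 0, 0, 0, 1], [-0.31, 0, 0.17, 0, 0, 0, 1], [-0.28, 0, 0.22, 0, 0, 0, 1], [-0.28, 0, 0.22, 0, 0, 0, 1], [0, 0, 0, 0, 0, 0, 1], [0, 0, 0, 0, 0, 0, 1]]}}

```text
clock: 6.73
tool_pos: [574.5, 51.1, 122.2]
orientation: [-0.025, 0.906, 0.049, 0.421]
ft_force: [0.1, -0.4, 0.6]
gripper_width: -0.001
finger_force: 0.0
```

Run:
```python
from h import *
p,Rm,s=pose();phi=np.radians(50);th=rig[3];L=leanR(phi)
s0=th-2*np.pi/3
print(p,s["qpos"])
q=p
for x in np.linspace(s0,-2*np.pi/3,9)[5:]: t=tcp_for(x,phi);rel(q,L,t);q=t
a=cam("scene");save(a,"s2.png",(225,150,385,310),3.75)
```

```text
[574.51927229  51.10068181 122.21519012] [-0.11419566  0.64478025  2.29240889  2.86000078  0.67215013 -1.49026277]
shift cm [-0.01  0.   -0.03] 
shift cm [-0.51  0.    0.51] 
shift cm [-0.43  0.    0.58] 
shift cm [-0.35 -0.    0.63]
```

View pics/s2.png

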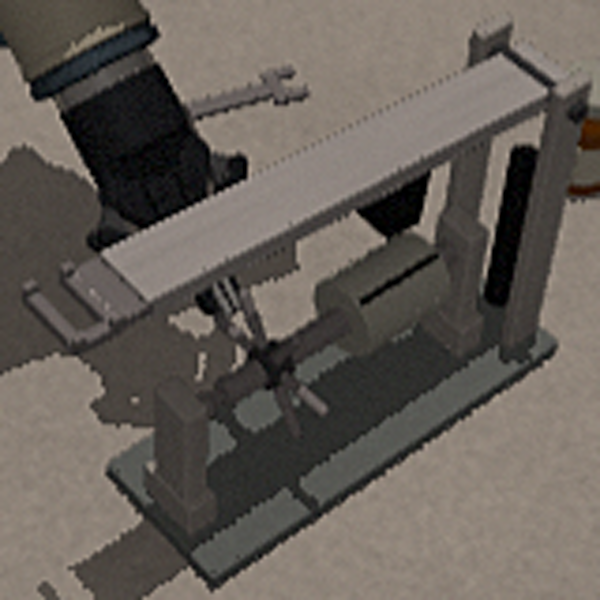

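The push is turning the roller: the line now runs from (362,300) to (438,252), partway up. I'll finish the arc.

Call:
{"method": "step_arm", "body": {"moves": [[-0.26, 0, 0.24, 0, 0, 0, 1], [-0.25, 0, 0.25, 0, 0, 0, 1], [-0.21, 0, 0.29, 0, 0, 0, 1], [-0.21, 0, 0.29, 0, 0, 0, 1], [-0.17, 0, 0.31, 0, 0, 0, 1], [-0.17, 0, 0.31, 0, 0, 0, 1], [0, 0, 0, 0, 0, 0, 1], [0, 0, 0, 0, 0, 0, 1]]}}

```text
clock: 7.45
tool_pos: [579.3, 51.7, 101.7]
orientation: [-0.025, 0.905, 0.049, 0.421]
ft_force: [0.6, 0.1, -0.1]
gripper_width: 0.001
finger_force: 0.0
```

```bash
cat >> h.py <<'E'
def theta(c):
    im=c["im"].astype(int).max(2); best=[]
    ts=np.radians(np.arange(-60,75,1.)); v=[]
    for t in ts:
        P=[r2w([30*np.sin(t),y,110+30*np.cos(t)]) for y in np.linspace(26,86,25)]
        u=proj(c,P).astype(np.float32)
        v.append(np.median(cv2.remap(c["im"].max(2).astype(np.float32),u[:,0].copy(),u[:,1].copy(),cv2.INTER_LINEAR)))
    v=np.array(v); w=np.clip(np.percentile(v,60)*.7-v,0,None); k=np.argmin(v); m=abs(ts-ts[k])<.25
    return np.degrees(ts[k]),np.degrees((ts*w*m).sum()/(w*m).sum()),v.round()
E
python3 - <<'E'
from h import *
a=cam("scene");print(theta(a)); p,Rm,s=pose(); rel(p,Rm,tcp_for(-2*np.pi/3,np.radians(50)))
import pickle
print(theta(pickle.load(open("c0.pkl","rb"))[0])[:2]); save(a,"s3.png",(225,150,385,310),3.75)
E
```

```text
(np.float64(-2.0), np.float64(-2.013396206384181), array([92., 93., 92., 91., 89., 88., 85., 84., 87., 88., 86., 84., 80.,
       77., 74., 72., 71., 71., 70., 68., 64., 63., 63., 63., 61., 60.,
       59., 59., 59., 59., 60., 60., 61., 62., 63., 64., 65., 65., 66.,
       67., 68., 69., 70., 71., 73., 73., 71., 70., 67., 63., 58., 54.,
       47., 38., 32., 25., 18., 13.,  9.,  9., 13., 21., 30., 40., 50.,
       60., 67., 73., 76., 77., 79., 79., 80., 80., 79., 79., 79., 78.,
       78., 78., 78., 79., 79., 79., 79., 79., 79., 79., 78., 78., 79.,
       79., 79., 80., 80., 79., 79., 79., 79., 79., 79., 79., 79., 79.,
       79., 78., 78., 78., 78., 78., 78., 78., 78., 78., 78., 77., 77.,
       77., 76., 76., 76., 75., 75., 75., 74., 74., 73., 73., 73., 73.,
       73., 72., 72., 72., 71.], dtype=float32))
shift cm [-0.05  0.01  0.01] 
(np.float64(61.0), np.float64(60.47101882751007))
```

View pics/s3.png

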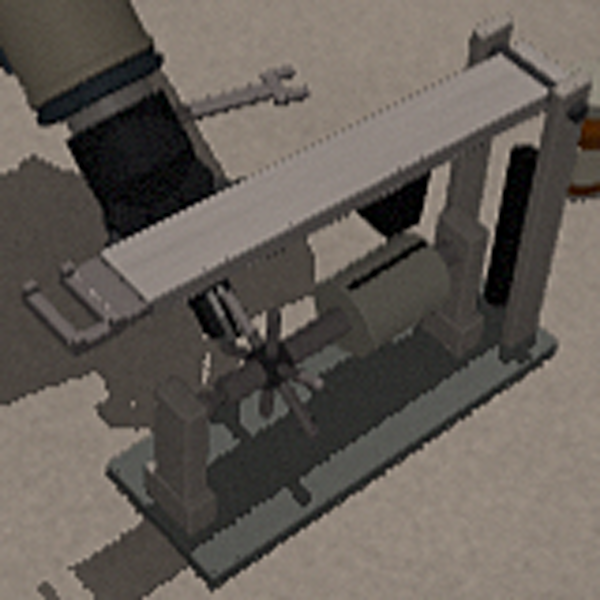

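The roller reads about −2° and the line lies along the top, from (352,288) to (425,245), so it is within tolerance. Next I retract along the tool axis and move towards the weight.

Call:
{"method": "step_arm", "body": {"moves": [[0, 0, -0.5, 0, 0, 0, 1], [0, 0, -1.5, 0, 0, 0, 1], [0, 0, -2.5, 0, 0, 0, 1], [0, 0, -2.5, 0, 0, 0, 1], [0, 0, -1.5, 0, 0, 0, 1], [0.86, 2.5, -0.72, 0, 0, 0, 1], [0.86, 2.5, -0.72, 0, 0, 0, 1], [0.86, 2.5, -0.72, 0, 0, 0, 1]]}}

```text
clock: 8.17
tool_pos: [522.1, -31.1, 190.7]
orientation: [-0.025, 0.906, 0.049, 0.421]
ft_force: [1.3, 2.1, -0.8]
gripper_width: -0.003
finger_force: 0.0
```

Call:
{"method": "step_arm", "body": {"moves": [[0.86, 2.5, -0.72, 0, 0, 0, 0.5], [0.86, 2.5, -0.72, 0, 0, 0, 0.5], [0.86, 2.5, -0.72, 0, 0, 0, 0], [0.86, 2.5, -0.72, 0, 0, 0, 0], [0.86, 2.5, -0.72, 0, 0, 0, 0], [0, 2.5, 0, 0, 0, 0, 0], [0, 2.5, 0, 0, 0, 0, 0], [0, 0, 0, 0, 0, 0, 0]]}}

```text
clock: 8.83
tool_pos: [542.9, -206.5, 245.2]
orientation: [-0.024, 0.905, 0.048, 0.422]
ft_force: [0.1, 0.1, 1.3]
gripper_width: 0.501
finger_force: 0.0
```

```bash
cat >> h.py <<'E'
def downR(y):
    return np.stack([[np.cos(y),np.sin(y),0],[np.sin(y),-np.cos(y),0],[0,0,-1]],1)
DN=downR(yaw+np.pi/2)
E
python3 - <<'E'
from h import *
a=cam("scene");print(theta(a)[:2]); p,Rm,s=pose(); print(p,s["qpos"],s["gripper_width"])
t=np.array([455,-331,220]);rel(p,Rm,t,DN);rel(p,Rm,t,downR(yaw-np.pi/2));rel(p,Rm,t,downR(yaw))
E
```

```text
(np.float64(-1.0), np.float64(-1.9617233100966458))
[ 542.36347331 -204.21312048  244.72932441] [-0.82922161  0.33929177  2.06667224  1.41530728  0.67636664 -0.51876065] 0.5005974214340605
shift cm [-8.32 11.68 -6.13] ('rot', array([ 0.68 , -0.683, -1.466]))
shift cm [-8.32 11.68 -6.13] ('rot', array([-0.682, -0.679,  1.456]))
shift cm [-8.32 11.68 -6.13] ('rot', array([-0.002, -0.872, -0.005]))
```

Call:
{"method": "step_arm", "body": {"moves": [[0, 0, 0, 0.0453, -0.0455, -0.0977, 0], [0, 0, 0, 0.0453, -0.0455, -0.0977, 0], [0, 0, 0, 0.0453, -0.0455, -0.0977, 0], [0, 0, 0, 0.0453, -0.0455, -0.0977, 0], [0, 0, 0, 0.0453, -0.0455, -0.0977, 0], [0, 0, 0, 0.0453, -0.0455, -0.0977, 0], [0, 0, 0, 0.0453, -0.0455, -0.0977, 0], [0, 0, 0, 0.0453, -0.0455, -0.0977, 0]]}}

```text
clock: 9.55
tool_pos: [541.7, -201.0, 244.3]
orientation: [-0.014, 0.858, 0.465, 0.217]
ft_force: [-0.2, 0.7, -0.6]
gripper_width: 0.498
finger_force: 0.0
```

Call:
{"method": "step_arm", "body": {"moves": [[0, 0, 0, 0.0453, -0.0455, -0.0977, 0], [0, 0, 0, 0.0453, -0.0455, -0.0977, 0], [0, 0, 0, 0.0453, -0.0455, -0.0977, 0], [0, 0, 0, 0.0453, -0.0455, -0.0977, 0], [0, 0, 0, 0.0453, -0.0455, -0.0977, 0], [0, 0, 0, 0.0453, -0.0455, -0.0977, 0], [0, 0, 0, 0.0453, -0.0455, -0.0977, 0], [0, 0, 0, 0, 0, 0, 0]]}}

```text
clock: 10.22
tool_pos: [542.5, -199.6, 244.0]
orientation: [-0.001, 0.663, 0.749, -0.001]
ft_force: [0.1, 0.6, -0.4]
gripper_width: 0.504
finger_force: 0.0
```

Run:
```python
from h import *
p,Rm,s=pose(); print(p,s["qpos"],s["gripper_width"])
t=np.array([455,-331,180]);rel(p,Rm,t,DN)
```

```text
[ 542.49122371 -199.63428381  244.04267692] [-4.55336746e-01  4.24153213e-01  1.45552376e+00 -1.04328468e-03
  1.26487752e+00 -5.76538188e-01] 0.5038248557814134
shift cm [-11.98 -10.26   6.43] ('rot', array([-0.003, -0.001,  0.01 ]))
```

Call:
{"method": "step_arm", "body": {"moves": [[-2.0, -1.71, 1.07, 0, 0, 0.002, 0], [-2.0, -1.71, 1.07, 0, 0, 0.002, 0], [-2.0, -1.71, 1.07, 0, 0, 0.002, 0], [-2.0, -1.71, 1.07, 0, 0, 0.002, 0], [-2.0, -1.71, 1.07, 0, 0, 0.002, 0], [-2.0, -1.71, 1.07, 0, 0, 0, 0], [0, 0, 0, 0, 0, 0, 0], [0, 0, 0, 0, 0, 0, 0]]}}

```text
clock: 10.88
tool_pos: [451.8, -332.0, 179.2]
orientation: [-0.002, 0.672, 0.741, 0.002]
ft_force: [1.2, 0.8, 0.2]
gripper_width: 0.496
finger_force: 0.0
```

Run:
```python
from h import *
p,Rm,s=pose(); print(p)
t=np.array([455,-331,97]);rel(p,Rm,t,DN)
a=cam("scene");b=cam("top")
k=lambda c,bx:cv2.resize(c["im"][bx[1]:bx[3],bx[0]:bx[2],::-1],None,fx=5,fy=5,interpolation=cv2.INTER_CUBIC)
cv2.imwrite("pics/g.png",cv2.convertScaleAbs(np.hstack([k(a,(85,220,165,335)),k(b,(375,170,455,285))]),alpha=1.8))
print("tips scene",(proj(a,[p+[0,0,-8]])-[85,220])*5)
```

```text
[ 451.84883997 -331.98799211  179.19830339]
shift cm [0.03 0.32 8.22] ('rot', array([-0.   , -0.005, -0.013]))
tips scene [[159.09895079 144.32729393]]
```

View pics/g.png

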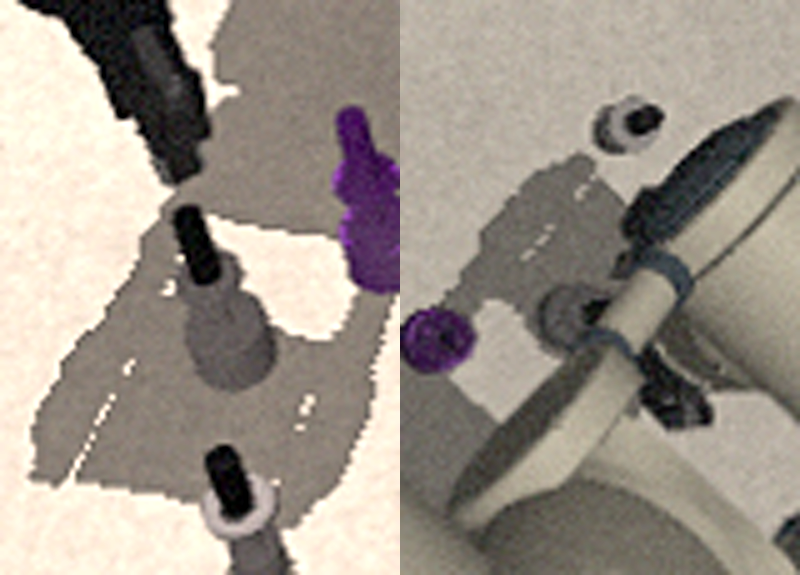

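The gripper is right above the large weight's handle, whose top is at (187,210) in the left crop, with the purple decoy to the right and the small weight below. I'll descend and grasp.

Call:
{"method": "step_arm", "body": {"moves": [[0, 0.16, 1.2, 0, 0, -0.006, 0], [0, 0.16, 1.2, 0, 0, -0.006, 0], [0, 0, 1.2, 0, 0, 0, 0], [0, 0, 1.2, 0, 0, 0, 0], [0, 0, 1.2, 0, 0, 0, 0], [0, 0, 1.2, 0, 0, 0, 0], [0, 0, 1.0, 0, 0, 0, 0], [0, 0, 0, 0, 0, 0, 0]], "newtons": 50}}

```text
clock: 11.65
tool_pos: [456.2, -330.2, 96.5]
orientation: [-0.002, 0.665, 0.747, 0.001]
ft_force: [-0.2, 0.6, -1.1]
gripper_width: 0.501
finger_force: 0.0
```

Call:
{"method": "step_arm", "body": {"moves": [[0, 0, 0, 0, 0, 0, 0.6], [0, 0, 0, 0, 0, 0, 0.7], [0, 0, 0, 0, 0, 0, 0.8], [0, 0, 0, 0, 0, 0, 1], [0, 0, 0, 0, 0, 0, 1], [0, 0, 0, 0, 0, 0, 1], [0, 0, 0, 0, 0, 0, 1]]}}

```text
clock: 12.23
tool_pos: [456.5, -331.8, 98.6]
orientation: [-0.0, 0.665, 0.747, 0.001]
ft_force: [-1.6, 1.4, 7.6]
gripper_width: 0.172
finger_force: 49.1
```

Call:
{"method": "step_arm", "body": {"moves": [[0, 0, -0.5, 0, 0, 0, 1], [0, 0, -0.8, 0, 0, 0, 1], [0, 0, -1.5, 0, 0, 0, 1], [0, 0, -2.5, 0, 0, 0, 1], [0, 0, -3.5, 0, 0, 0, 1], [0, 0, -3.5, 0, 0, 0, 1], [0, 0, -3.5, 0, 0, 0, 1], [0, 0, -3.5, 0, 0, 0, 1]]}}

```text
clock: 12.9
tool_pos: [456.1, -331.6, 293.4]
orientation: [-0.001, 0.665, 0.747, 0.001]
ft_force: [0.6, -1.2, -3.2]
gripper_width: 0.173
finger_force: 48.9
```

Run:
```python
from h import *
p,Rm,s=pose(); print(p,s["qpos"],s["gripper_width"],s["finger_force"],s["ft_force"])
t=r2w([-85,-200,325.5]);print(t,r2w([0,-200,280]));rel(p,Rm,t,DN)
```

```text
[ 456.10315709 -331.60989171  293.35678975] [-7.35277847e-01  3.58554253e-01  1.42038906e+00  1.29334219e-03
  1.36405714e+00 -8.50434130e-01] 0.17272419381605808 48.904282450675964 [ 0.62059124 -1.15980383 -3.21136179]
[ 557.88178255 -106.74136332  325.5       ] [642.35727895 -97.31318698 280.        ]
shift cm [21.18 12.69 -3.17] ('rot', array([ 0.   , -0.002,  0.004]))
```

Call:
{"method": "step_arm", "body": {"moves": [[1.5, 0.9, -0.3, 0, 0, 0, 1], [3.0, 1.8, -0.45, 0, 0, 0.002, 1], [3.0, 1.8, -0.45, 0, 0, 0.002, 1], [3.0, 1.8, -0.45, 0, 0, 0, 1], [3.0, 1.8, -0.45, 0, 0, 0, 1], [3.0, 1.8, -0.45, 0, 0, 0, 1], [3.0, 1.8, -0.45, 0, 0, 0, 1], [1.68, 1.0, -0.17, 0, 0, 0, 1]]}}

```text
clock: 13.57
tool_pos: [559.9, -104.2, 324.3]
orientation: [-0.001, 0.666, 0.746, 0.001]
ft_force: [0.5, 0.4, -3.6]
gripper_width: 0.171
finger_force: 49.0
```

Call:
{"method": "step_arm", "body": {"moves": [[0, 0, 0, 0, 0, 0, 1], [0, 0, 0, 0, 0, 0, 1]]}}

```text
clock: 13.73
tool_pos: [559.1, -106.3, 323.5]
orientation: [-0.001, 0.666, 0.746, 0.001]
ft_force: [-0.1, 0.3, -2.3]
gripper_width: 0.168
finger_force: 49.1
```

Run:
```python
from h import *
p,Rm,s=pose(); print(p)
t=r2w([-85,-200,325.5]);rel(p,Rm,t,DN)
a=cam("scene");b=cam("top")
k=lambda c,bx:cv2.resize(c["im"][bx[1]:bx[3],bx[0]:bx[2],::-1],None,fx=5,fy=5,interpolation=cv2.INTER_CUBIC)
cv2.imwrite("pics/f.png",cv2.convertScaleAbs(k(a,(160,170,310,290)),alpha=1.8))
o=[160,170]
def pr(n,P):print(n,((proj(a,P)-o)*5).round().tolist())
m=p-[0,0,37]
pr("flange c, body top c, body bot c",[m+[0,0,10],m-[0,0,27],m-[0,0,61]])
pr("fork: mid, tipouter, tipinner",[r2w([0,-200,280]),r2w([-23,-213,285]),r2w([-23,-187,285])])
print(theta(a)[:2])
```

```text
[ 559.12890313 -106.34544654  323.54914398]
shift cm [-0.02 -0.13 -0.2 ] ('rot', array([ 0.   , -0.002,  0.002]))
flange c, body top c, body bot c [[306.0, 167.0], [312.0, 225.0], [317.0, 275.0]]
fork: mid, tipouter, tipinner [[420.0, 309.0], [362.0, 283.0], [413.0, 254.0]]
(np.float64(-2.0), np.float64(-2.0676783372657574))
```

View pics/f.png

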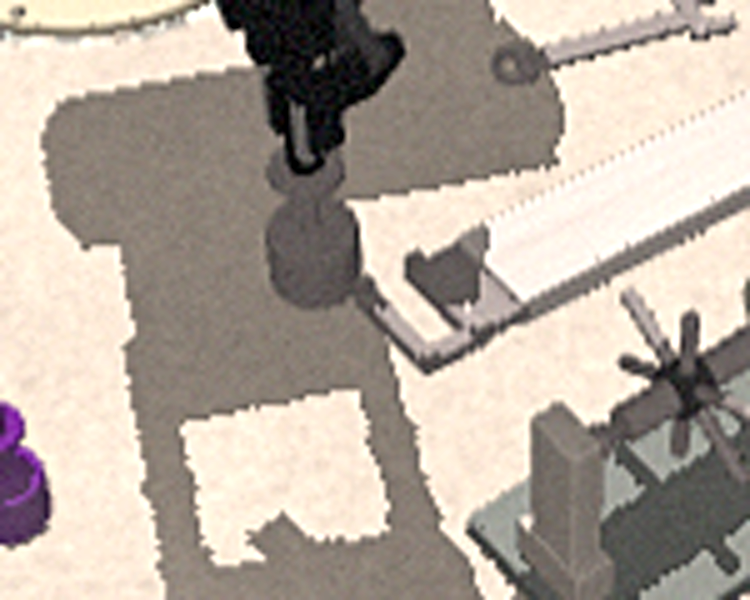

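The flange is at (306,170) and the prong tips at (365,285) and (412,257), all within 3 crop pixels of the prediction. Next I insert along rig +x.

Call:
{"method": "step_arm", "body": {"moves": [[0, 1.0, -0.2, 0, 0, 0, 1], [0, 1.3, 0, 0, 0, 0, 1], [0, 1.3, 0, 0, 0, 0, 1], [0, 1.3, 0, 0, 0, 0, 1], [0, 1.3, 0, 0, 0, 0, 1], [0, 1.2, 0, 0, 0, 0, 1], [0, 1.0, 0, 0, 0, 0, 1], [0, 0, 0, 0, 0, 0, 1]]}}

```text
clock: 14.5
tool_pos: [643.4, -99.2, 324.5]
orientation: [-0.001, 0.667, 0.745, 0.001]
ft_force: [-0.3, -0.8, -2.7]
gripper_width: 0.173
finger_force: 49.2
```

Call:
{"method": "step_arm", "body": {"moves": [[0, 0, 0, 0, 0, 0, 1], [0, 0, 0, 0, 0, 0, 1]]}}

```text
clock: 14.67
tool_pos: [641.7, -98.8, 324.8]
orientation: [-0.001, 0.667, 0.745, 0.0]
ft_force: [-0.2, -0.3, -2.2]
gripper_width: 0.17
finger_force: 49.2
```

Run:
```python
from h import *
p,Rm,s=pose(); print(p,s["ft_force"])
t=r2w([0,-200,325.5]);rel(p,Rm,t,DN)
a=cam("scene")
k=lambda c,bx:cv2.resize(c["im"][bx[1]:bx[3],bx[0]:bx[2],::-1],None,fx=5,fy=5,interpolation=cv2.INTER_CUBIC)
cv2.imwrite("pics/f2.png",cv2.convertScaleAbs(k(a,(160,170,310,290)),alpha=1.8))
```

```text
[641.73496979 -98.84758682 324.78663221] [-0.22790861 -0.29107576 -2.23330585]
shift cm [ 0.15  0.08 -0.07] ('rot', array([-0.001, -0.002, -0.001]))
```

View pics/f2.png

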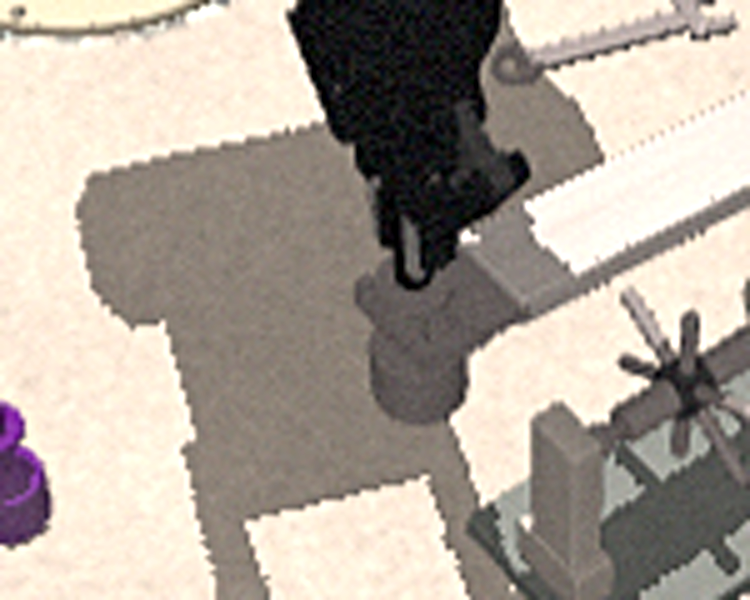

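The weight is between the prongs with its flange above them at (400,290). Now I lower it slowly.

Call:
{"method": "step_arm", "body": {"moves": [[0.1, 0.05, 0.25, 0, 0, 0, 1], [0, 0, 0.25, 0, 0, 0, 1], [0, 0, 0.25, 0, 0, 0, 1], [0, 0, 0.25, 0, 0, 0, 1], [0, 0, 0.25, 0, 0, 0, 1], [0, 0, 0.25, 0, 0, 0, 1], [0, 0, 0.25, 0, 0, 0, 1], [0, 0, 0.25, 0, 0, 0, 1]]}}

```text
clock: 15.38
tool_pos: [642.9, -97.1, 304.6]
orientation: [-0.001, 0.667, 0.745, 0.001]
ft_force: [-0.2, -1.3, -1.7]
gripper_width: 0.171
finger_force: 49.4
```

Call:
{"method": "step_arm", "body": {"moves": [[0, 0, 0.25, 0, 0, 0, 1], [0, 0, 0.25, 0, 0, 0, 1], [0, 0, 0.25, 0, 0, 0, 1], [0, 0, 0.25, 0, 0, 0, 1], [0, 0, 0.25, 0, 0, 0, 1], [0, 0, 0.25, 0, 0, 0, 1], [0, 0, 0.25, 0, 0, 0, 1], [0, 0, 0, 0, 0, 0, 1]]}}

```text
clock: 16.05
tool_pos: [642.7, -96.9, 286.8]
orientation: [-0.001, 0.667, 0.745, 0.0]
ft_force: [-0.8, -1.2, -1.3]
gripper_width: 0.17
finger_force: 49.4
```

Run:
```python
from h import *
p,Rm,s=pose(); F=[]
a=cam("scene")
for i in range(8): F.append(state()["ft_force"][2]); viewer.get_image("scene")
print(p,np.array(F).round(2),np.mean(F))
k=lambda c,bx:cv2.resize(c["im"][bx[1]:bx[3],bx[0]:bx[2],::-1],None,fx=5,fy=5,interpolation=cv2.INTER_CUBIC)
cv2.imwrite("pics/f3.png",cv2.convertScaleAbs(k(a,(160,170,310,290)),alpha=1.8))
```

```text
[642.71891098 -96.94122843 286.76564303] [-1.31 -0.8  -0.92 -1.13 -0.33 -0.67 -2.96 -0.36] -1.059689495910444
```

Call:
{"method": "step_arm", "body": {"moves": [[0, 0, 0.25, 0, 0, 0, 1], [0, 0, 0.25, 0, 0, 0, 1], [0, 0, 0.25, 0, 0, 0, 1], [0, 0, 0.25, 0, 0, 0, 1], [0, 0, 0.25, 0, 0, 0, 1], [0, 0, 0.25, 0, 0, 0, 1], [0, 0, 0.25, 0, 0, 0, 1], [0, 0, 0.25, 0, 0, 0, 1]]}}

```text
clock: 17.17
tool_pos: [642.9, -96.9, 267.1]
orientation: [-0.001, 0.667, 0.745, 0.001]
ft_force: [1.7, 0.3, 0.5]
gripper_width: 0.173
finger_force: 49.4
```

Call:
{"method": "step_arm", "body": {"moves": [[0, 0, 0.25, 0, 0, 0, 1], [0, 0, 0.25, 0, 0, 0, 1], [0, 0, 0.25, 0, 0, 0, 1], [0, 0, 0, 0, 0, 0, 1], [0, 0, 0, 0, 0, 0, 1]]}}

```text
clock: 17.58
tool_pos: [642.8, -96.8, 259.7]
orientation: [-0.001, 0.667, 0.745, 0.001]
ft_force: [0.2, 1.8, 0.3]
gripper_width: 0.166
finger_force: 49.5
```

Run:
```python
from h import *
p,Rm,s=pose(); F=[]
a=cam("scene")
for i in range(16): F.append(state()["ft_force"]); viewer.get_image("scene")
print(p,np.mean(F,0),np.std(F,0),s["clock"])
k=lambda c,bx:cv2.resize(c["im"][bx[1]:bx[3],bx[0]:bx[2],::-1],None,fx=5,fy=5,interpolation=cv2.INTER_CUBIC)
cv2.imwrite("pics/f4.png",cv2.convertScaleAbs(k(a,(160,180,310,300)),alpha=1.8))
print(theta(a)[:2])
```

```text
[642.77152826 -96.82053843 259.69379152] [-0.39415198  1.90893939  0.21166779] [0.45646512 0.4670281  0.5450677 ] 17.5833
(np.float64(-1.0), np.float64(-1.9749038192146926))
```

Call:
{"method": "step_arm", "body": {"moves": [[0.1, 0, 0, 0, 0, 0, 1], [0.1, 0, 0, 0, 0, 0, 1], [0, 0, 0, 0, 0, 0, 1], [0, 0, 0, 0, 0, 0, 1], [0, 0, 0, 0, 0, 0, 1], [0, 0, 0, 0, 0, 0, 1]], "newtons": 20}}

```text
clock: 18.93
tool_pos: [642.7, -95.1, 259.9]
orientation: [-0.001, 0.667, 0.745, 0.001]
ft_force: [0.2, -1.7, 0.0]
gripper_width: 0.168
finger_force: 49.5
```

Run:
```python
from h import *
p,Rm,s=pose(); F=[]
for i in range(10): F.append(state()["ft_force"]); a=cam("scene")
print(p,np.mean(F,0),s["clock"],s["gripper_width"],s["finger_force"])
# flange/fork check: brightness profile unavailable; report outer prong tip prediction
al=0.08-(280-(p[2]-37+7))/370
print("pitch",al)
```

```text
[642.68154776 -95.09627796 259.88690997] [ 0.46402892 -2.13094182 -0.00380916] 18.9333 0.16755469929482783 49.48815643787384
pitch -0.05544078386688579
```

Call:
{"method": "step_arm", "body": {"moves": [[-0.09, 0, 0, 0, 0, 0, 1], [0, 0, 0, 0, 0, 0, 1], [0, 0, 0, 0, 0, 0, 1], [0, 0, 0, 0, 0, 0, 0.7], [0, 0, 0, 0, 0, 0, 0.6], [0, 0, 0, 0, 0, 0, 0.5], [0, 0, 0, 0, 0, 0, 0.3], [0, 0, 0, 0, 0, 0, 0]]}}

```text
clock: 20.1
tool_pos: [642.7, -95.9, 259.9]
orientation: [-0.001, 0.667, 0.745, 0.001]
ft_force: [0.2, -0.3, 0.7]
gripper_width: 0.474
finger_force: 0.0
```

Call:
{"method": "step_arm", "body": {"moves": [[0, 0, 0, 0, 0, 0, 0], [0, 0, 0, 0, 0, 0, 0], [0, 0, 0, 0, 0, 0, 0], [0, 0, 0, 0, 0, 0, 0], [0, 0, 0, 0, 0, 0, 0], [0, 0, 0, 0, 0, 0, 0]]}}

```text
clock: 20.6
tool_pos: [642.7, -95.8, 259.8]
orientation: [-0.001, 0.667, 0.745, 0.001]
ft_force: [0.2, 0.4, -0.5]
gripper_width: 0.5
finger_force: 0.0
```

Run:
```python
from h import *
p,Rm,s=pose(); print(p,s["ft_force"],s["gripper_width"],s["clock"])
a=cam("scene");print(theta(a)[:2])
# black handle is hidden by fingers; find weight-body silhouette vs pre-release frame
b=cv2.imread("pics/f4.png");k=cv2.convertScaleAbs(cv2.resize(a["im"][180:300,160:310,::-1],None,fx=5,fy=5,interpolation=cv2.INTER_CUBIC),alpha=1.8)
r=slice(280,470),slice(320,560)
A=cv2.cvtColor(b,6)[r].astype(np.float32);B=cv2.cvtColor(k,6)[r].astype(np.float32)
print(cv2.phaseCorrelate(A,B,cv2.createHanningWindow(A.shape[::-1],cv2.CV_32F)),np.abs(A-B).mean())
```

```text
[642.7245808  -95.81594521 259.83136494] [ 0.21713673  0.37751985 -0.47922805] 0.49993500311914046 20.6
(np.float64(-1.0), np.float64(-2.168186925290573))
((9.877733153956868, 0.16419282986908001), 0.2059319756925106) 17.43796
```

Call:
{"method": "step_arm", "body": {"moves": [[0, 0, -0.5, 0, 0, 0, 0], [0, 0, -1, 0, 0, 0, 0], [0, 0, -1.5, 0, 0, 0, 0], [0, 0, -2, 0, 0, 0, 0], [0, 0, -2.5, 0, 0, 0, 0], [0, 0, -2.5, 0, 0, 0, 0], [0, 0, -2.5, 0, 0, 0, 0], [0, 0, -2.5, 0, 0, 0, 0]]}}

```text
clock: 21.32
tool_pos: [642.6, -96.1, 412.3]
orientation: [-0.0, 0.667, 0.745, 0.001]
ft_force: [0.5, -0.4, 0.2]
gripper_width: 0.504
finger_force: 0.0
```

Call:
{"method": "step_arm", "body": {"moves": [[0, -3, -1, 0, 0, 0, 0], [0, -3, -1, 0, 0, 0, 0], [0, -3, -1, 0, 0, 0, 0], [0, -3, -1, 0, 0, 0, 0], [0, -3, -1, 0, 0, 0, 0], [0, -3, 0, 0, 0, 0, 0], [0, -3, 0, 0, 0, 0, 0], [0, 0, 0, 0, 0, 0, 0]]}}

```text
clock: 21.98
tool_pos: [430.1, -119.4, 461.9]
orientation: [0.0, 0.667, 0.745, 0.001]
ft_force: [1.6, -0.8, 1.1]
gripper_width: 0.5
finger_force: 0.0
```

Run:
```python
from h import *
p,Rm,s=pose(); print(p,s["ft_force"],s["clock"])
a=cam("scene");a2=cam("scene");print(theta(a)[:2])
f=np.array(r2w([0,-200,230]))  # prong-top when sunk 50
ap=proj(a,[f,f+[0,0,6],f+[0,0,54],f-[0,0,34],f-[0,0,68]]);print("pred fork,flange top,handle top,body top,bot",ap.round(1).tolist())
x0,y0,x1,y1=int(ap[:,0].min())-18,int(ap[:,1].min())-12,int(ap[:,0].max())+18,int(ap[:,1].max())+14
g=a["im"].max(2)[y0:y1,x0:x1]
n,l,st,ce=cv2.connectedComponentsWithStats((g<28).astype(np.uint8))
for i in range(1,n):
    if st[i,4]>15: print("dark",st[i]+np.array([x0,y0,0,0,0]),ce[i]+[x0,y0])
chars=" .:-=+*#%@"[::-1]
for row in g[::2]: print("".join(chars[min(9,int(v)//16)] for v in row))
```

```text
[ 430.07445923 -119.44127     461.91461425] [ 1.59716352 -0.78878195  1.14623372] 21.9833
(np.float64(-1.0), np.float64(-2.1700040298865098))
pred fork,flange top,handle top,body top,bot [[244.8, 246.6], [244.7, 244.9], [243.9, 230.5], [245.3, 256.2], [245.8, 265.4]]
dark [240 231   9  18 116] [244.05172414 239.68103448]
................................. ....
......  ............................ .
... .. ...............................
....... ..............................
 . ................... ..... ......: .
................................:     
..............   -==: .......:.  . .  
..  .......... +@@@@@%. ..-.    . .  .
........ ..... @@%@%@@+ .:-+=     ....
.............. %@@@@@@@:----=+-  .....
 ............. +@@@@@@@-------=+=  .  
............... @@@%@@@+--------=*- ..
...     :::..  .%@@@@@@#----------=+- 
...... ==+#- .--*@@@@@@@:-----------=*
...... =#=---:--+@@@@@@@:---*---------
.....  .+#+--+-+**#@@%@----==.-----:=+
........ .+#===--#**#=----+#-----=+#%=
............+*=#*+==-==+*#+--#+*##+.  
=  ..... ... .++-===+##*----:-*#=:....
+* ......... =+*#=----:--:=*##*= .....
+* ......  . ******++=*#*###***% .....
++=......... =*****###********#%. ....
++  .........-#************=**#%=.....
++= ........  ##*******=*****##%=  ...
++* ..........+##**#*******#**#%: ....
++* .........  *###*********##%- . --=
++* ........... -###*****#*#%=. :-====
+* ............. ..-=***=+.. :========
*.................... ..... -+========
= ........... ............  *%#+======
................. .......... .#%*=====
```

The handle's dark blob runs down from (244,231), where it was predicted for a hung, upright weight with the fork about 50 mm down. The roller still reads about −2°, and the robot is clear of everything.

```bash
python3 -c "
from station import order
print(order.finish_job())"
```

```text
the job is handed in; nothing more can be done
None
```

The job is handed in (no verdict came back): the line faces up to within about 2°, and the large weight hangs in the fork, released, with the arm down about 50 mm (0.136 rad). I viewed 11 pictures against the limit of 10, so I made the final check by image code instead of looking at a picture.

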